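# Lock a paraffin block under the sprung keeper

## Task

Load the paraffin block with the pink cassette into the rimmed pocket of the trimming stand, then pull the red sprung wing knob up, swing its keeper counter-clockwise (seen from above) over the block and let the knob snap fully down into the keeper notch. The notch ring is adjustable and hidden, so feel for the notch gently and never force the knob round once its pins bear on a notch side; leave the other loose things alone.

Things in the scene. Friction and masses are not known exactly. Their poses are not given: they have to be found in the camera images.
- stand: Grey trimming stand, fixed to the desk, plate 92 (x) x 158 (y) x 12 mm high. Origin: on the vertical axis of its knob, at desk level; z up. The plate reaches from y = -112 to y = +46 mm; the pocket lies on the stand's -y side.
- pocket (a point): Centre of the pocket's floor, 74 mm from the knob's axis along the stand's -y, 12 mm above the desk. Axes as the stand. The pocket is 44 (x) x 32 (y) mm inside, with a 4 mm thick aluminium rim that rises only 4 mm above the floor; it takes the block with its long side along x, 2 mm play all round. Either end of the block may be at +x.
- pink_block_mid (a point): Loose paraffin block (white wax 38 x 28 mm on a pink cassette), 40 (x) x 28 (y) x 15 (z) mm, 20 g, to be loaded cassette down as it lies. The point is its centre, 7.5 mm above its underside. The cassette is the lowest 6 mm; grip the wax above it, so that the fingers stay above the pocket's rim.
- blue_cassette_mid (a point): Flat light-blue cassette, 28 (x) x 40 (y) x 6 mm, not wanted: leave alone. The point is its centre.
- knob: Red wing knob, black hub and keeper arm, one rigid piece that slides along and turns about the stand's vertical axis. Origin on the axis, at desk level when down; its yaw is the stand's plus knob_turn. The keeper arm points along -2.811 rad from the knob's own x axis. Lifting takes 6 N at first, 8 N at the end. Two pins below the hub, 30 mm off the axis, drop into notches 8 mm deep.
- knob_grip (a point): Centre of the wing on the axis, 61 mm above the desk when the knob is down; rises with it. The wing is a bar 50 mm long (along the keeper arm), 14 mm thick, 32 mm high, from 45 to 77 mm above the desk when down. The hub under it has a radius of 40 mm, its top at 45 mm.
- keeper_tip (a point): Underside of the orange keeper plate (18 x 36 mm, 74 mm from the axis); 29 mm above the desk when down, 2 mm above the top of a seated block.
- knob_lift (a joint): Height of the knob, m: 0 is fully down in a notch, 0.008 is the pins resting on the track between notches (no turning below that), 0.016 is the top stop. A spring drives it down.
- knob_turn (a joint): Angle of the knob, rad, counter-clockwise from above: about 0 in the open notch where it starts; the keeper notch lies somewhere between 0.90 and 1.58 (differs each time, cannot be seen); stop at 1.8. A notch takes the pins within about 0.05 rad either side of its middle. Between notches the pins rest on the track and the knob turns easily.
- dye_bottle: Small amber bottle with a white cap, 27 x 27 x 61 mm, bystander; origin under its centre.
- petri: Flat clear dish, 68 mm across, 12 mm high, bystander; origin under its centre.
- cassettes: Bundle of white cassettes, 33 x 45 x 34 mm, bystander; origin under its centre.
- pink_block: The same pink block; origin under its centre, axes as above.
Things that resemble listed ones, but are neither listed nor needed, are in the scene too. Of the things like the pink_block, leave any that is blue, purple or turquoise; of the rest the smaller one is meant.

How it is judged:
By the outcome, as a careful person would: the job done as asked, in the order asked, and still so for the second after the job is handed in, with the robot touching nothing.
It also fails if it takes over 58 s, if anything falls off the work surface, if the arm or the gripper's body presses on something with over 40 N, if the wrist force passes 120 N, or if a joint passes its speed limit or range.

## Robot

A 6-joint arm with a two-finger parallel gripper is mounted at the origin on a cart in front of the work surface, level with it; the furniture and walls round the work are solid. World frame = base frame: x ahead of the robot, y to its left, z up, the work surface at z = 0. Lengths are in m, angles in rad, forces in N, time in s.
With the tool pointing down it reaches from about 0.375 to 0.925 m from the base axis. Payload 5.7 kg.
Tool frame: the origin (TCP) lies midway between the tips of the shut fingers; the grasp point (between the pads) lies 19 mm behind it (grasp_offset is the distance from the TCP to the grasp point, in m); z points along the fingers, y is the direction in which the jaws open and shut (so a half turn about z gives the same grasp; the last joint's range is limited). The gripper opens to 85 mm and grips with 20 to 120 N. Pads are 22 mm wide; open, the fingers measure 114 mm over their backs; the gripper's body (76 mm by 85 mm) begins 54 mm behind the grasp point. The pads swing forward as they close: fully open they stand 13 mm farther back than shut.
Start: joints at [-0.115, 0.359, 1.51, -0, 1.272, -0.115], TCP at [0.6, -0, 0.231] pointing down, gripper open.
Joint ranges: [-2.97, 2.97], [-1.01, 2.36], [0.21, 2.38], [-0.96, 4.11], [0.2, 2.71], [-2.98, 2.98]. Speed limits (rad/s): [2.39, 2.39, 3.14, 3.14, 3.14, 3.14].

## Interface

Orientations are given as a 3x3 rotation matrix whose columns are the frame's x, y, z axes.
In Python, from rig import * gives the robot as it stands.
- The arm moves only by the tool step_arm, never from a script. Its argument "commands" is a list of rows, each an object with "gripper": the closure, from -1 (fully open) to 1 (shut), so that 0 is half open; "offset": the shift along the tool's x, y, z in m, a list of three; "turn": the turn about the tool's z in degrees. In form: [{"gripper": gripper, "offset": [dx, dy, dz], "turn": turn}, ...]. A call has 1 to 8 rows; each row is the pose to reach, as a shift and turn from the pose commanded when the call began, along the tool's axes at that moment; what a row does not reach only later rows make up. A row lasts 1/10 s, in which the tool goes at most 50 mm and 8.59 degrees, less where a joint would pass 70% of its speed; a pose out of reach is approached as far as the arm can. A call with a gripper value outside its range is refused whole. The fingers move at their own pace and stop on an object; "newtons" is the grip in N (left out, the last holds). Time passes only in rows, so rows that repeat a pose let the fingers close. It gives the time, the measured TCP pose, the force and the opening at its end, in the units of the state.
- observe(): the state, without advancing time (a new reading comes with each control period).
- get_image(name): name is "scene" or "side" or "wrist"; returns a dict with "pixels" (480x640x3 uint8, red, green, blue), "intrinsics" (3x3 intrinsics, pixels), "dist" ([k1, k2, p1, p2, k3] as OpenCV has them; the pictures are not rectified), "world_from_camera" (4x4, takes a point from camera to world coordinates). Camera axes: x right, y down, z forward; pixel columns grow to the right and rows downward; lengths in m; the calibration is good to about 2 mm. A picture is of the moment at which its call begins. There is no depth.
- close_job(): hands the job in, once; it reports no verdict.
Trained networks look in a picture, given as the dict that the camera call returned (one of the last four; its "shot" number tells which), for a name from the list of things; names that differ only in an ending like _2 or _b are one class to them, and where a whole thing is asked for, a point or a joint stands for the part that bears it (a point fixed in the world has none). Each returns a list of dicts, best first, with "confidence" (0 to 1); they miss things now and then, are a little off and sometimes report something else, mostly with a low value. They report only what shows in the picture. A call takes as long as a camera call. They do not tell look-alikes from the thing itself.
- spot_in(picture, label): "xy" ([column, row] in pixels, amid what is visible of it).
- place_of(picture, label): "xy" ([column, row] in pixels: a listed point, or the origin of a listed thing).
The state is a dict: "clock": time; "qpos": joint angles; "qvel": joint speeds; "tau": joint torques, N m; "position": TCP position; "ee_rot": TCP orientation; "force": force on the tool from outside, world axes, zero at the start; "wrist_torque": the same for the moment, N m; "opening": finger opening in m.
Only numpy, scipy, OpenCV 4.12 (cv2) and the standard library are available. Lean on these libraries where they do the work, as an engineer would, in place of code of your own. Each camera call takes 0.05 s, during which the arm holds its last target.

## Working session

There is one attempt and no reset: what is moved stays moved. The work goes in short steps, Python scripts to look and compute and a tool call to move; the robot and the scene stay as the last step left them, time stands still between calls to the robot, and variables do not carry over. Pictures are saved under pics/ and viewed, and the job is handed in when it is done.

Besides the shell and the picture viewer there is one more tool, called after "Request:" by a JSON object that holds its "api" and its "payload". step_arm: Moves the arm, as the interface text tells. Its arguments: {"type":"object","properties":{"commands":{"type":"array"},"newtons":{"type":"number"}},"required":["commands"]}

```bash
ls; mkdir -p pics
cat > h.py <<'E'
from rig import *
import numpy as np, cv2
def save(p,n): cv2.imwrite('pics/'+n,cv2.cvtColor(p['pixels'],cv2.COLOR_RGB2BGR))
def ray(p,xy):
    K=np.array(p['intrinsics'],float);d=np.array(p['dist'],float)
    u=cv2.undistortPoints(np.array([[xy]],float),K,d)[0,0]
    T=np.array(p['world_from_camera'],float)
    return T[:3,3],T[:3,:3]@np.array([u[0],u[1],1])
def at(p,xy,z):
    o,d=ray(p,xy); return o+d*(z-o[2])/d[2]
def proj(p,P):
    T=np.linalg.inv(np.array(p['world_from_camera'],float))
    r=cv2.Rodrigues(T[:3,:3])[0]
    return cv2.projectPoints(np.array(P,float).reshape(-1,1,3),r,T[:3,3].copy(),np.array(p['intrinsics'],float),np.array(p['dist'],float))[0][:,0]
E
python3 - <<'E'
from h import *
np.set_printoptions(precision=4,suppress=True)
s=observe();print(s)
Z={'stand':0,'pocket':.012,'pink_block_mid':.0075,'blue_cassette_mid':.003,'knob':0,'knob_grip':.061,'keeper_tip':.029,'dye_bottle':0,'petri':0,'cassettes':0,'pink_block':0}
for c in ['scene','side']:
    p=get_image(c);save(p,c+'0.png')
    print(c,p['world_from_camera'])
    for l in Z:
        for r in place_of(p,l)[:4]:
            print(l,np.round(r['xy'],1),round(r['confidence'],2),at(p,r['xy'],Z[l])[:2])
p=get_image('wrist');save(p,'wrist0.png')
E
```

```text
pics
{'clock': 0.0, 'qpos': array([-0.1151,  0.3595,  1.5115, -0.    ,  1.2725, -0.1151]), 'qvel': array([-0.0003, -0.0031, -0.0004, -0.    ,  0.0012,  0.0001]), 'tau': array([  0.002 , -52.7614, -27.8626,  -0.0001,   0.0133,  -0.    ]), 'position': array([0.5993, 0.0001, 0.2304]), 'ee_rot': array([[-0.    ,  1.    , -0.0019],
       [ 1.    ,  0.    ,  0.0002],
       [ 0.0002, -0.0019, -1.    ]]), 'force': array([-0.156 , -0.3492, -0.491 ]), 'wrist_torque': array([-0.0842,  0.0458, -0.0232]), 'opening': 0.08524762732061988}
scene [[ 0.6765 -0.4021  0.617  -0.1547]
 [-0.7364 -0.3783  0.5609 -0.6957]
 [ 0.0079 -0.8338 -0.5521  0.7165]
 [ 0.      0.      0.      1.    ]]
stand [281.1 267.1] 0.72 [0.527  0.0507]
stand [359.7 223.6] 0.52 [0.7623 0.0441]
stand [424.9 361.1] 0.44 [ 0.5042 -0.3133]
pocket [309.1 274.5] 0.58 [ 0.5355 -0.0189]
pocket [264.5 271.3] 0.45 [0.4838 0.0515]
pink_block_mid [400.5 321.5] 0.96 [ 0.5492 -0.229 ]
pink_block_mid [339.1 329.9] 0.8 [ 0.4589 -0.165 ]
pink_block_mid [298.2 365.9] 0.66 [ 0.3491 -0.1749]
pink_block_mid [291.4 316.2] 0.62 [ 0.4284 -0.0789]
blu
[... 930 characters left out ...]
597]
pink_block_mid [411.1 254. ] 0.61 [ 0.341  -0.1681]
blue_cassette_mid [366.9 243.3] 0.67 [ 0.4581 -0.1766]
blue_cassette_mid [366.7 213.8] 0.4 [ 0.5012 -0.3135]
knob [301.5 289. ] 0.98 [0.543  0.0523]
knob [337.8 282.8] 0.43 [ 0.4738 -0.0008]
knob [301.5 290.7] 0.36 [0.5406 0.0578]
knob_grip [305.5 267.9] 0.95 [0.5345 0.049 ]
keeper_tip [337.8 283. ] 0.62 [0.4624 0.034 ]
dye_bottle [200.3 299.2] 0.53 [0.738  0.1725]
petri [221.3 263.9] 0.71 [0.7599 0.0395]
cassettes [194.5 323. ] 0.43 [0.7088 0.2441]
pink_block [339.8 228.2] 0.81 [ 0.5471 -0.2204]
pink_block [193.6 321.9] 0.68 [0.7124 0.2419]
pink_block [367.8 271.1] 0.56 [ 0.4225 -0.0701]
pink_block [364.6 246.6] 0.48 [ 0.4602 -0.1644]
```

View pics/scene0.png

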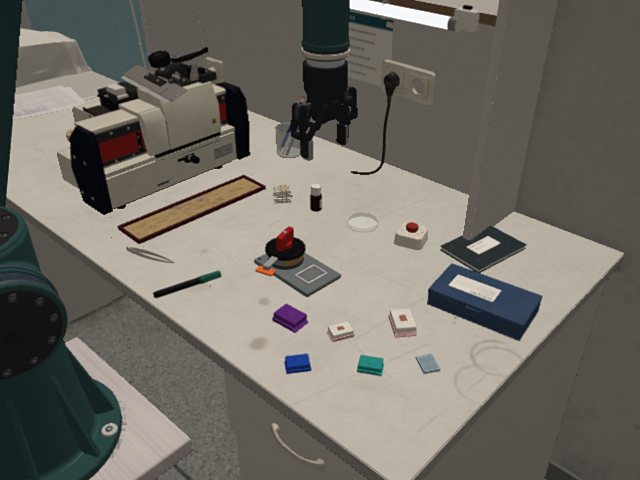

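View pics/side0.png

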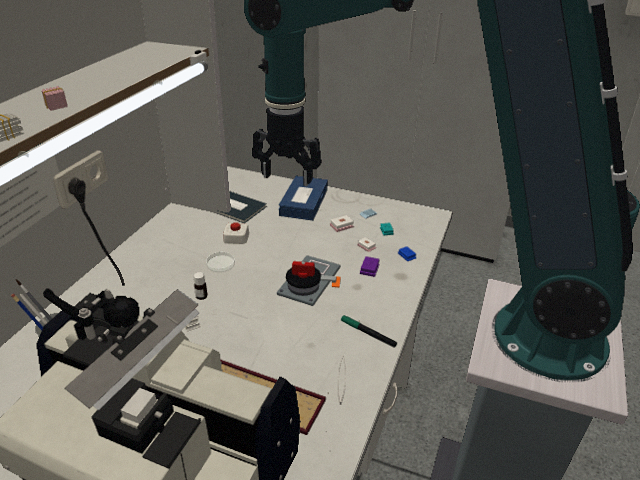

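View pics/wrist0.png

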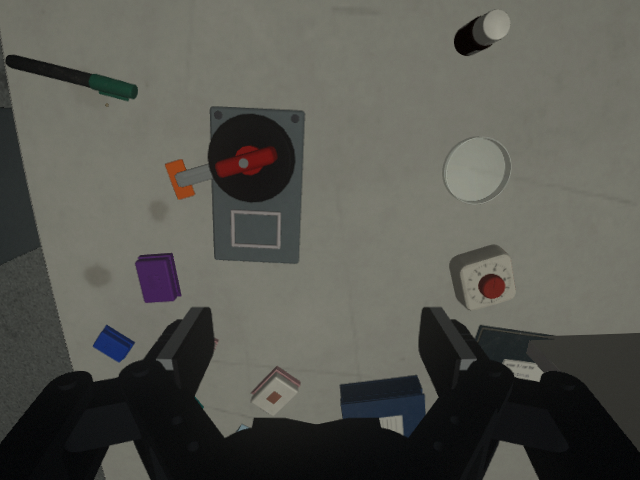

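Run:
```python
import cv2
a=cv2.imread('pics/scene0.png')[255:405,230:460];b=cv2.imread('pics/side0.png')[190:300,270:440]
cv2.imwrite('pics/c1.png',cv2.resize(a,None,fx=3.4,fy=3.4,interpolation=cv2.INTER_CUBIC));cv2.imwrite('pics/c2.png',cv2.resize(b,None,fx=4.5,fy=4.5,interpolation=cv2.INTER_CUBIC))
```

```text
(no output)
```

View pics/c1.png

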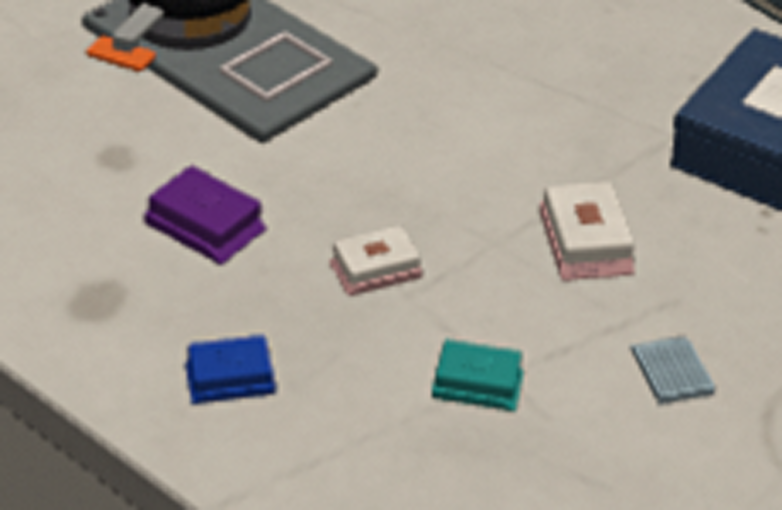

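View pics/c2.png

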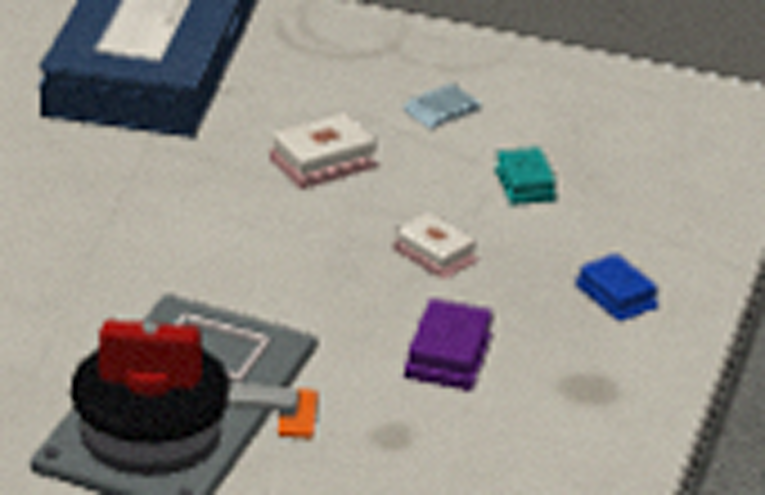

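Could be taken for the target, in scene pixels: small white/pink (341,330), large white/pink (401,322), purple (291,317), blue (298,364), turquoise (370,365). There is also the light-blue flat cassette (427,364). I choose the small white/pink one at (341,330). The crops show a white wax block on a pink cassette, clearly smaller than the one at (401,322). The pocket is the white-rimmed rectangle at (309,274).

Run:
```python
from h import *
np.set_printoptions(precision=4,suppress=True)
p=get_image('wrist')
print(p['world_from_camera'],p['intrinsics'])
for n,xy,z in [('tl',(211,107),.012),('tr',(304,110),.012),('br',(299,263),.012),('bl',(215,260),.012),('p1',(232,210),.016),('p2',(283,212),.016),('p3',(280,249),.016),('p4',(232,246),.016)]: print(n,at(p,xy,z))
for l,z in [('stand',0),('pocket',.012),('knob',0),('knob_grip',.061),('keeper_tip',.029),('pink_block_mid',.0075)]:
    for r in place_of(p,l)[:3]: print(l,np.round(r['xy'],1),round(r['confidence'],2),at(p,r['xy'],z))
```

```text
[[ 1.      0.0006  0.0007  0.6005]
 [ 0.0008 -0.9521 -0.3059  0.078 ]
 [ 0.0005  0.3059 -0.9521  0.374 ]
 [ 0.      0.      0.      1.    ]] [[359.4164   0.     315.9616]
 [  0.     359.4164 241.7027]
 [  0.       0.       1.    ]]
tl [0.5002 0.0971 0.012 ]
tr [0.5892 0.0937 0.012 ]
br [ 0.5825 -0.0624  0.012 ]
bl [ 0.4916 -0.0592  0.012 ]
p1 [ 0.515  -0.0031  0.016 ]
p2 [ 0.5671 -0.0052  0.016 ]
p3 [ 0.5629 -0.0451  0.016 ]
p4 [ 0.5123 -0.0418  0.016 ]
stand [257.5 156. ] 0.67 [0.541  0.0497 0.    ]
pocket [257.3 230.7] 0.7 [ 0.5392 -0.0262  0.012 ]
knob [257.3 157.7] 0.56 [0.5408 0.048  0.    ]
knob_grip [240.9 162.9] 0.91 [0.5362 0.0485 0.061 ]
keeper_tip [176.1 179.9] 0.73 [0.4655 0.0298 0.029 ]
pink_block_mid [157.5 281.1] 0.58 [ 0.4223 -0.0865  0.0075]
pink_block_mid [275.2 391.6] 0.57 [ 0.5498 -0.2374  0.0075]
pink_block_mid [113.3 341.9] 0.56 [ 0.3551 -0.1675  0.0075]
```

Request:
{"api": "step_arm", "payload": {"commands": [{"gripper":-0.5,"offset":[-0.05,-0.04,0.0],"turn":0},{"gripper":-0.5,"offset":[-0.1,-0.08,0.02],"turn":0},{"gripper":-0.5,"offset":[-0.15,-0.11,0.03],"turn":0},{"gripper":-0.5,"offset":[-0.19,-0.14,0.04],"turn":0},{"gripper":-0.5,"offset":[-0.2,-0.14,0.05],"turn":0},{"gripper":-0.5,"offset":[-0.2,-0.14,0.05],"turn":0},{"gripper":-0.5,"offset":[-0.2,-0.14,0.05],"turn":0},{"gripper":-0.5,"offset":[-0.2,-0.14,0.05],"turn":0}]}}

```text
clock: 2.4
position: [0.4608, -0.1995, 0.1817]
ee_rot: [[-0.0, 1.0, 0.001], [1.0, 0.0, 0.0], [0.0, 0.001, -1.0]]
force: [0.6, 0.3, -0.1]
opening: 0.0636
```

Run:
```python
from h import *
np.set_printoptions(precision=4,suppress=True)
p=get_image('wrist');save(p,'wrist1.png')
for l,z in [('pink_block_mid',.0075),('pink_block',0)]:
    for r in place_of(p,l)[:4]: print(l,np.round(r['xy'],1),round(r['confidence'],2),at(p,r['xy'],z))
```

```text
pink_block_mid [309.3 184.2] 0.94 [ 0.4557 -0.1701  0.0075]
pink_block_mid [271.1  76.1] 0.78 [ 0.4249 -0.0811  0.0075]
pink_block_mid [413.4 257.5] 0.76 [ 0.5537 -0.239   0.0075]
pink_block_mid [194.2 183.8] 0.65 [ 0.3535 -0.1694  0.0075]
pink_block [284.8 276.6] 0.93 [ 0.4312 -0.2617  0.    ]
pink_block [272.3  81.3] 0.88 [ 0.4249 -0.0843  0.    ]
pink_block [407.7 252.9] 0.67 [ 0.55  -0.237 -0.   ]
pink_block [198.7 183.2] 0.62 [ 0.3551 -0.17    0.    ]
```

View pics/wrist1.png

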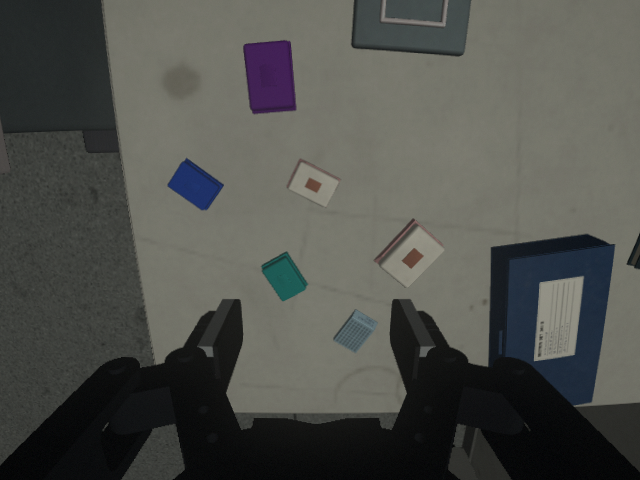

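The close view shows the small pink block at (313,184), clearly smaller than the pink one at (410,253). Purple is at (270,76), blue at (195,184), turquoise at (285,276).

Run:
```python
from h import *
np.set_printoptions(precision=4,suppress=True)
p=get_image('wrist')
im=cv2.cvtColor(p['pixels'],cv2.COLOR_RGB2BGR)
x0,y0=270,145
c=im[y0:y0+80,x0:x0+90]
cv2.imwrite('pics/c3.png',cv2.resize(c,None,fx=7,fy=7,interpolation=cv2.INTER_CUBIC))
hsv=cv2.cvtColor(c,cv2.COLOR_BGR2HSV); 
g=c.astype(int)
# white wax: brighter than desk
m=(g.min(2)>185).astype(np.uint8)
print(g[39,3],g[37,30],m.sum())
m=cv2.morphologyEx(m,cv2.MORPH_CLOSE,np.ones((15,15)))
cn=max(cv2.findContours(m,cv2.RETR_EXTERNAL,cv2.CHAIN_APPROX_NONE)[0],key=cv2.contourArea)
r=cv2.minAreaRect(cn);print(r)
b=cv2.boxPoints(r)+[x0,y0]
w=np.array([at(p,q,.015)[:2] for q in b]);print(b,w,w.mean(0))
e=[w[1]-w[0],w[2]-w[1]]
for v in e: print(np.linalg.norm(v),np.arctan2(v[1],v[0]))
```

```text
[105 116 115] [126 137 140] 0Traceback (most recent call last):
  File "<stdin>", line 14, in <module>
ValueError: max() iterable argument is empty
```

View pics/c3.png

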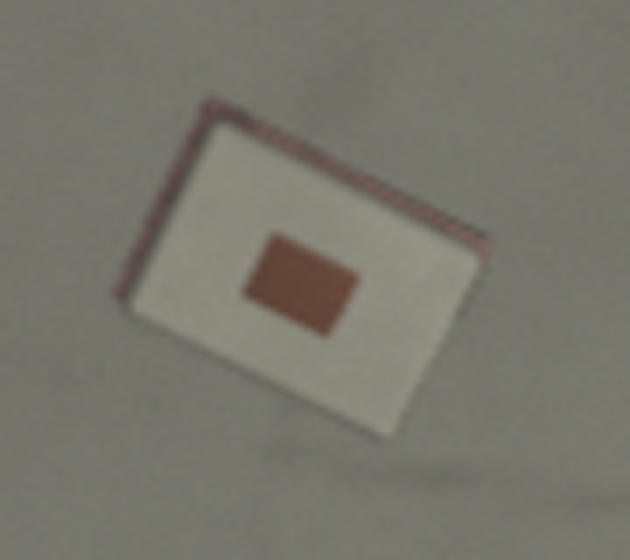

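The crop shows the wax top with corners at about (301,162), (339,181), (325,207), (289,189) in the full picture, long side descending to the right.

Run:
```python
from h import *
np.set_printoptions(precision=4,suppress=True)
p=get_image('wrist')
b=np.array([(218,122),(486,255),(388,437),(130,308)])/7+[270,145]-0.43
w=np.array([at(p,q,.015)[:2] for q in b]);print(w,w.mean(0))
for i in range(4):
  v=w[(i+1)%4]-w[i]; print(np.linalg.norm(v),np.degrees(np.arctan2(v[1],v[0])))
b=np.array([(210,100),(488,243),(388,437),(118,296)])/7+[270,145]-0.43
w=np.array([at(p,q,z)[:2] for q,z in zip(b,[.006,.006,.015,.006])]);print(w)
```

```text
[[ 0.4487 -0.1497]
 [ 0.4815 -0.1657]
 [ 0.4697 -0.1885]
 [ 0.4376 -0.1723]] [ 0.4594 -0.169 ]
0.036460320390460224 -26.034731324240795
0.02571535583858746 -117.32808891566322
0.03589393433714232 153.19025233684454
0.02522329909011913 63.94082085291824
[[ 0.4474 -0.1478]
 [ 0.4823 -0.1654]
 [ 0.4697 -0.1885]
 [ 0.4354 -0.1723]]
```

Request:
{"api": "step_arm", "payload": {"commands": [{"gripper":-0.5,"offset":[0.015,-0.001,0.02],"turn":8},{"gripper":-0.5,"offset":[0.031,-0.001,0.05],"turn":16},{"gripper":-0.5,"offset":[0.031,-0.001,0.08],"turn":24},{"gripper":-0.5,"offset":[0.031,-0.001,0.1],"turn":26.5},{"gripper":-0.5,"offset":[0.031,-0.001,0.114],"turn":26.5},{"gripper":-0.5,"offset":[0.031,-0.001,0.114],"turn":26.5},{"gripper":-0.5,"offset":[0.031,-0.001,0.114],"turn":26.5}]}}

```text
clock: 3.35
position: [0.4593, -0.1687, 0.0675]
ee_rot: [[0.445, 0.895, -0.0], [0.895, -0.445, 0.0], [-0.0, -0.0, -1.0]]
force: [-0.1, -0.1, 1.1]
opening: 0.0642
```

Run:
```python
from h import *
np.set_printoptions(precision=4,suppress=True)
for i in range(3): print(observe()['position'])
p=get_image('wrist');save(p,'wrist2.png')
R=np.array(observe()['ee_rot']);print(R)
for r in place_of(p,'pink_block_mid')[:3]: print(np.round(r['xy'],1),round(r['confidence'],2),at(p,r['xy'],.0075))
```

```text
[ 0.4593 -0.1687  0.0675]
[ 0.4593 -0.1687  0.0675]
[ 0.4593 -0.1687  0.0675]
[[ 0.4455  0.8953  0.0008]
 [ 0.8953 -0.4455 -0.0005]
 [-0.0001  0.001  -1.    ]]
[492.  291.6] 0.91 [ 0.5507 -0.2363  0.0075]
[172.3 327.8] 0.91 [ 0.3557 -0.1683  0.0075]
[309.6 266.1] 0.88 [ 0.4555 -0.1694  0.0075]
```

View pics/wrist2.png

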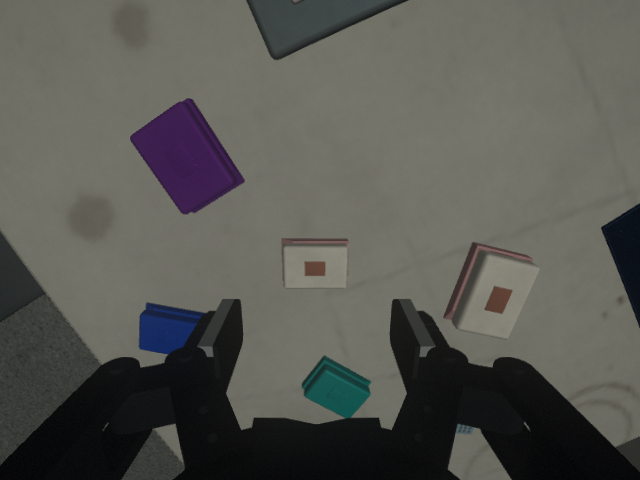

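The block at (316,268) now lies square to the jaws, corners (284,247)–(347,289); the fingers straddle it.

Run:
```python
from h import *
np.set_printoptions(precision=4,suppress=True)
p=get_image('wrist')
w=np.array([at(p,q,.015)[:2] for q in [(284,247),(348,247),(347,289),(285,289)]]);print(w,w.mean(0))
R=np.array(observe()['ee_rot']);d=w.mean(0)-[.4593,-.1687]; print(R[:2,:2].T@d)
print(at(p,(315,268.5),.015))
```

```text
[[ 0.4495 -0.1505]
 [ 0.4825 -0.1669]
 [ 0.4708 -0.1907]
 [ 0.4376 -0.1742]] [ 0.4601 -0.1705]
[-0.0013  0.0015]
[ 0.4596 -0.1703  0.015 ]
```

Request:
{"api": "step_arm", "payload": {"commands": [{"gripper":-0.5,"offset":[-0.001,0.001,0.03],"turn":0},{"gripper":-0.5,"offset":[-0.001,0.001,0.05],"turn":0},{"gripper":-0.5,"offset":[-0.001,0.001,0.0605],"turn":0},{"gripper":-0.5,"offset":[-0.001,0.001,0.0605],"turn":0},{"gripper":-0.5,"offset":[-0.001,0.001,0.0605],"turn":0},{"gripper":-0.3,"offset":[-0.001,0.001,0.0605],"turn":0},{"gripper":-0.1,"offset":[-0.001,0.001,0.0605],"turn":0},{"gripper":0.1,"offset":[-0.001,0.001,0.0605],"turn":0}], "newtons": 20}}

```text
clock: 4.3
position: [0.4598, -0.1705, 0.0074]
ee_rot: [[0.446, 0.895, 0.001], [0.895, -0.446, -0.001], [-0.0, 0.001, -1.0]]
force: [0.2, 0.3, -0.4]
opening: 0.038
```

Request:
{"api": "step_arm", "payload": {"commands": [{"gripper":0.3,"offset":[0,0,0],"turn":0},{"gripper":0.5,"offset":[0,0,0],"turn":0},{"gripper":0.6,"offset":[0,0,0],"turn":0},{"gripper":0.6,"offset":[0,0,0],"turn":0},{"gripper":0.6,"offset":[0,0,0],"turn":0}]}}

```text
clock: 4.8
position: [0.4597, -0.1705, 0.0075]
ee_rot: [[0.446, 0.895, 0.001], [0.895, -0.446, -0.0], [-0.0, 0.001, -1.0]]
force: [-0.1, 1.3, 6.1]
opening: 0.0371
```

Run:
```python
from h import *
p=get_image('wrist');save(p,'wrist3.png')
print(observe()['position'],observe()['opening'])
```

```text
[ 0.45976079 -0.17054137  0.00750042] 0.03727168034174232
```

View pics/wrist3.png

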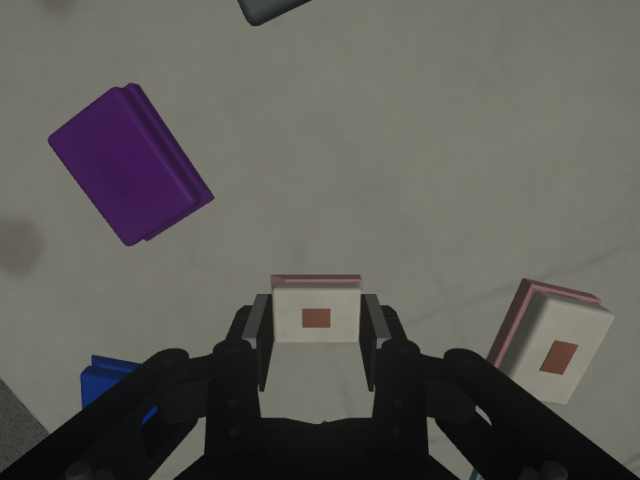

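The jaws hold the wax (opening 37 mm), block at (316,312), well centred.

Request:
{"api": "step_arm", "payload": {"commands": [{"gripper":0.6,"offset":[0,0,-0.02],"turn":0},{"gripper":0.6,"offset":[0,0,-0.05],"turn":0},{"gripper":0.6,"offset":[0.03,0.001,-0.08],"turn":-6},{"gripper":0.6,"offset":[0.07,0.002,-0.08],"turn":-12},{"gripper":0.6,"offset":[0.11,0.004,-0.08],"turn":-18},{"gripper":0.6,"offset":[0.14,0.005,-0.08],"turn":-24},{"gripper":0.6,"offset":[0.16,0.0055,-0.08],"turn":-24},{"gripper":0.6,"offset":[0.1668,0.0055,-0.08],"turn":-24}]}}

```text
clock: 5.65
position: [0.5397, -0.0219, 0.087]
ee_rot: [[0.042, 0.999, 0.001], [0.999, -0.042, 0.0], [0.0, 0.001, -1.0]]
force: [-0.2, 0.4, 0.1]
opening: 0.0373
```

Request:
{"api": "step_arm", "payload": {"commands": [{"gripper":0.6,"offset":[0,0,0.02],"turn":0},{"gripper":0.6,"offset":[0,0,0.04],"turn":0},{"gripper":0.6,"offset":[0,0,0.04],"turn":0},{"gripper":0.6,"offset":[0,0,0.04],"turn":0}]}}

```text
clock: 6.05
position: [0.5381, -0.024, 0.0468]
ee_rot: [[0.044, 0.999, -0.001], [0.999, -0.044, 0.0], [0.0, -0.001, -1.0]]
force: [0.6, 0.1, 0.9]
opening: 0.0373
```

Run:
```python
from h import *
np.set_printoptions(precision=4,suppress=True)
s=observe();print(s['position'],s['force'],s['opening'],s['ee_rot'][:,1])
p=get_image('wrist');save(p,'wrist4.png')
for r in place_of(p,'pocket')[:2]: print('w',np.round(r['xy'],1),round(r['confidence'],2),at(p,r['xy'],.012))
for c in ['scene','side']:
    p=get_image(c)
    x,y=(250,210) if c=='scene' else (250,210)
    cv2.imwrite('pics/'+c+'4.png',cv2.resize(cv2.cvtColor(p['pixels'],cv2.COLOR_RGB2BGR)[y:y+100,x:x+130],None,fx=6,fy=6,interpolation=cv2.INTER_CUBIC))
    for l,z in [('pocket',.012),('pink_block_mid',.0554)]:
      for r in place_of(p,l)[:1]: print(c,l,np.round(r['xy'],1),round(r['confidence'],2),at(p,r['xy'],z))
```

```text
[ 0.5381 -0.024   0.0468] [0.6047 0.1004 0.8984] 0.03734525189606774 [ 0.999  -0.0444 -0.0014]
w [312.9 279. ] 0.8 [ 0.5371 -0.024   0.012 ]
w [311.3 138.3] 0.29 [0.5397 0.0489 0.012 ]
scene pocket [308.2 275.2] 0.84 [ 0.5327 -0.0193  0.012 ]
scene pink_block_mid [373.  362.6] 0.96 [ 0.397  -0.2876  0.0554]
side pocket [316.9 267.7] 0.82 [ 0.5343 -0.0212  0.012 ]
side pink_block_mid [369.9 265.3] 0.6 [ 0.4066 -0.0224  0.0554]
```

View pics/wrist4.png

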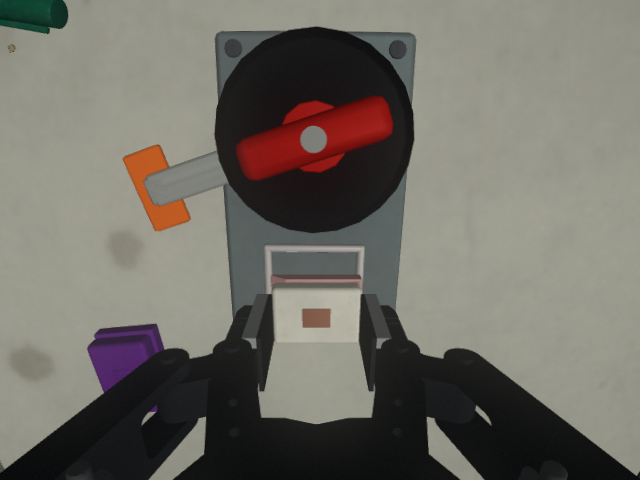

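View pics/scene4.png

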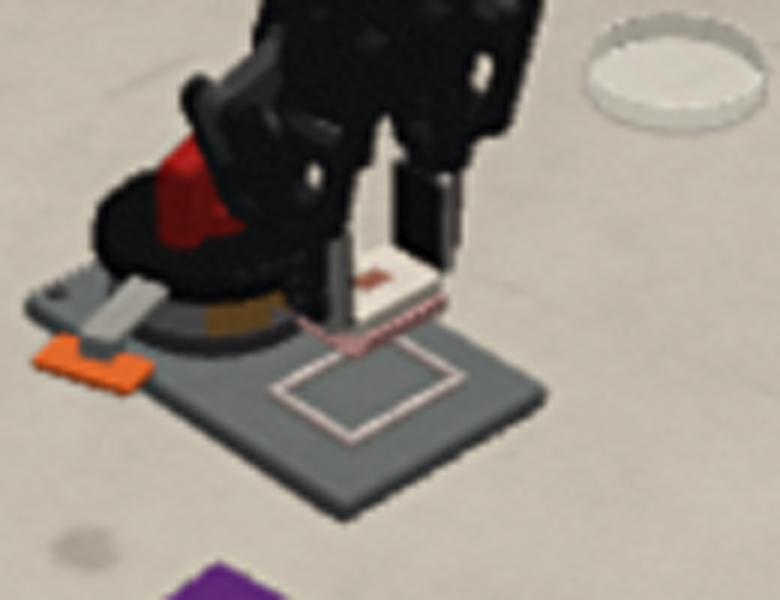

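View pics/side4.png

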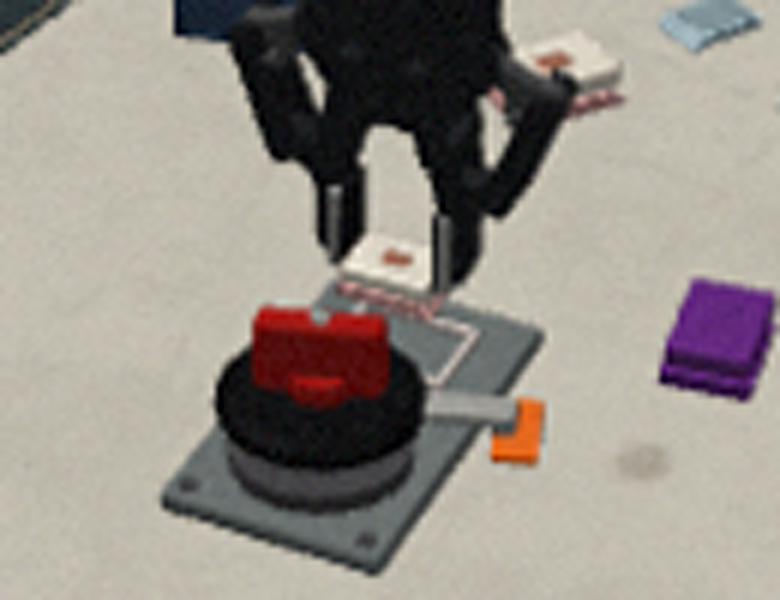

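The wrist view shows the block at (316,312) above the rim, whose far edge runs (265,246)–(364,246). The knob axis is at (314,139) and the keeper at (157,188).

Run:
```python
from h import *
np.set_printoptions(precision=4,suppress=True)
s=observe();R=s['ee_rot'];t=s['position']
p=get_image('wrist')
def tl(xy,z): return (R.T@(at(p,xy,z)-t))
# expected rim far outer edge: pocket + 20 in stand y
for n,xy,z in [('rimL',(265,246),.016),('rimR',(364,246),.016),('rimLin',(272,253),.016),('rimRin',(357,253),.016),('rimL2',(268,285),.016),('rimR2',(362,285),.016),('casL',(270,277),.0468-.007+.006),('casR',(361,277),.0458),('waxL',(273,289),.0548),('waxR',(360,289),.0548),('waxLn',(274,342),.0548),('waxRn',(359,342),.0548),('knobtop',(314,139),.077),('stL',(220,33),.012),('stR',(414,33),.012)]:
    print(n,at(p,xy,z),tl(xy,z))
```

```text
rimL [ 0.5146 -0.0027  0.016 ] [ 0.0198 -0.0254  0.0313]
rimR [ 0.5652 -0.0049  0.016 ] [0.0198 0.0253 0.0313]
rimLin [ 0.5179 -0.0067  0.016 ] [ 0.016  -0.0219  0.0313]
rimRin [ 0.5615 -0.0086  0.016 ] [0.016  0.0218 0.0313]
rimL2 [ 0.5143 -0.0245  0.016 ] [-0.002  -0.0247  0.0313]
rimR2 [ 0.5641 -0.0267  0.016 ] [-0.002   0.0251  0.0313]
casL [ 0.5204 -0.0073  0.0458] [ 0.0155 -0.0194  0.0015]
casR [ 0.56   -0.009   0.0458] [0.0155 0.0203 0.0015]
waxL [ 0.5226 -0.0089  0.0548] [ 0.0141 -0.0171 -0.0075]
waxR [ 0.5585 -0.0104  0.0548] [ 0.0141  0.0189 -0.0075]
waxLn [ 0.5209 -0.0343  0.0548] [-0.0114 -0.0176 -0.0075]
waxRn [ 0.558  -0.0359  0.0548] [-0.0115  0.0195 -0.0075]
knobtop [0.5423 0.0508 0.077 ] [ 0.0745  0.     -0.0297]
stL [0.5018 0.0974 0.012 ] [ 0.1193 -0.0425  0.0352]
stR [0.5889 0.0937 0.012 ] [0.1194 0.0447 0.0353]
```

Request:
{"api": "step_arm", "payload": {"commands": [{"gripper":0.6,"offset":[-0.0015,-0.0005,0.005],"turn":0},{"gripper":0.6,"offset":[-0.0015,-0.0005,0.012],"turn":0},{"gripper":0.6,"offset":[-0.0015,-0.0005,0.018],"turn":0},{"gripper":0.6,"offset":[-0.0015,-0.0005,0.022],"turn":0},{"gripper":0.6,"offset":[-0.0015,-0.0005,0.025],"turn":0},{"gripper":0.6,"offset":[-0.0015,-0.0005,0.025],"turn":0}]}}

```text
clock: 7.1
position: [0.5378, -0.0249, 0.0211]
ee_rot: [[0.044, 0.999, -0.001], [0.999, -0.044, 0.0], [0.0, -0.001, -1.0]]
force: [0.1, 0.4, -1.2]
opening: 0.0373
```

Run:
```python
from h import *
np.set_printoptions(precision=4,suppress=True)
s=observe();print(s['position'],s['force'],s['opening'])
p=get_image('wrist');cv2.imwrite('pics/w5.png',cv2.resize(cv2.cvtColor(p['pixels'],cv2.COLOR_RGB2BGR)[220:380,220:420],None,fx=4,fy=3.7))
p=get_image('scene');cv2.imwrite('pics/s5.png',cv2.resize(cv2.cvtColor(p['pixels'],cv2.COLOR_RGB2BGR)[230:310,270:360],None,fx=7,fy=7,interpolation=cv2.INTER_CUBIC))
```

```text
[ 0.5378 -0.0249  0.0211] [ 0.1322  0.4366 -1.1757] 0.037267221312461796
```

View pics/w5.png

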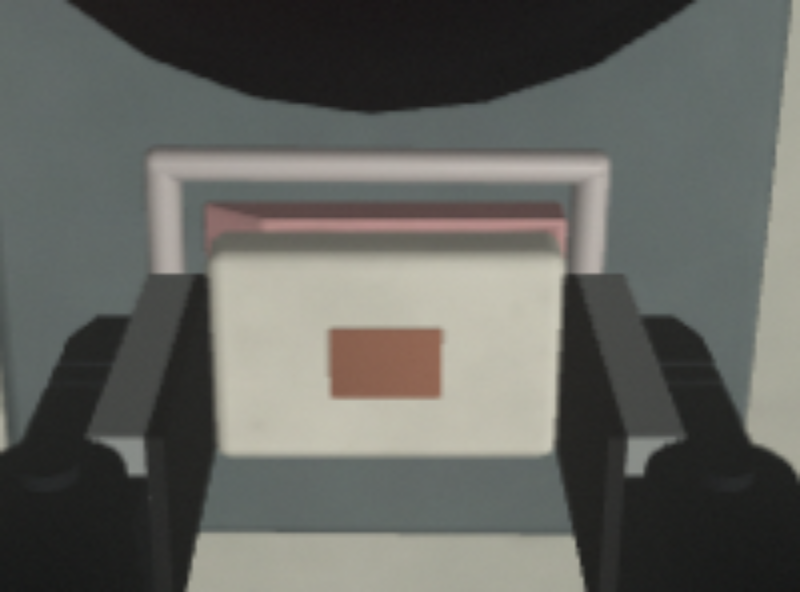

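View pics/s5.png

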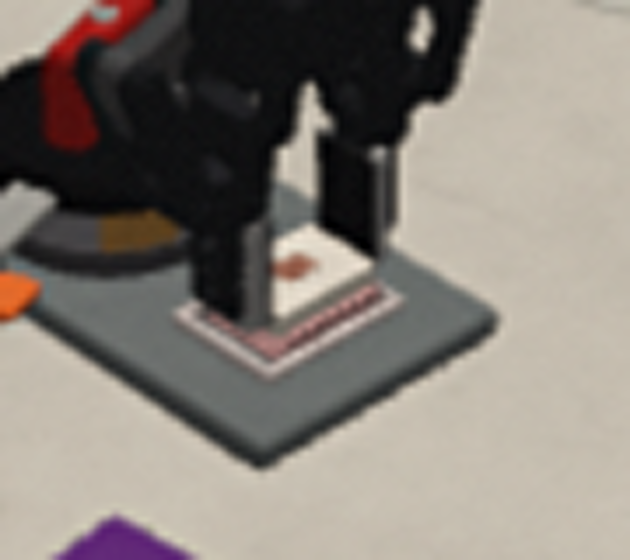

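Wrist crop: the block is between the rims, about 1 mm right of centre. I'll nudge it and lower.

Request:
{"api": "step_arm", "payload": {"commands": [{"gripper":0.6,"offset":[0.0006,-0.001,0],"turn":0},{"gripper":0.6,"offset":[0.0006,-0.001,0.0008],"turn":0},{"gripper":0.6,"offset":[0.0006,-0.001,0.0016],"turn":0},{"gripper":0.6,"offset":[0.0006,-0.001,0.0016],"turn":0}]}}

```text
clock: 7.6
position: [0.5372, -0.0244, 0.0202]
ee_rot: [[0.044, 0.999, -0.0], [0.999, -0.044, 0.0], [0.0, -0.0, -1.0]]
force: [0.9, -0.5, -0.1]
opening: 0.0374
```

Request:
{"api": "step_arm", "payload": {"commands": [{"gripper":0.6,"offset":[0,0,0.0007],"turn":0},{"gripper":0.6,"offset":[0,0,0.0012],"turn":0},{"gripper":0.6,"offset":[0,0,0.0012],"turn":0}]}}

```text
clock: 7.9
position: [0.5373, -0.0244, 0.0195]
ee_rot: [[0.044, 0.999, 0.0], [0.999, -0.044, -0.0], [-0.0, 0.0, -1.0]]
force: [-2.0, -0.5, 6.2]
opening: 0.0372
```

Run:
```python
from h import *
np.set_printoptions(precision=4,suppress=True)
s=observe();print(s['position'],s['force'],s['opening'])
p=get_image('wrist');cv2.imwrite('pics/w6.png',cv2.resize(cv2.cvtColor(p['pixels'],cv2.COLOR_RGB2BGR)[220:380,220:420],None,fx=4,fy=3.7))
p=get_image('scene');cv2.imwrite('pics/s6.png',cv2.resize(cv2.cvtColor(p['pixels'],cv2.COLOR_RGB2BGR)[230:310,270:360],None,fx=7,fy=7,interpolation=cv2.INTER_CUBIC))
```

```text
[ 0.5373 -0.0244  0.0195] [-2.0342 -0.4875  6.2271] 0.03720617252297638
```

View pics/w6.png

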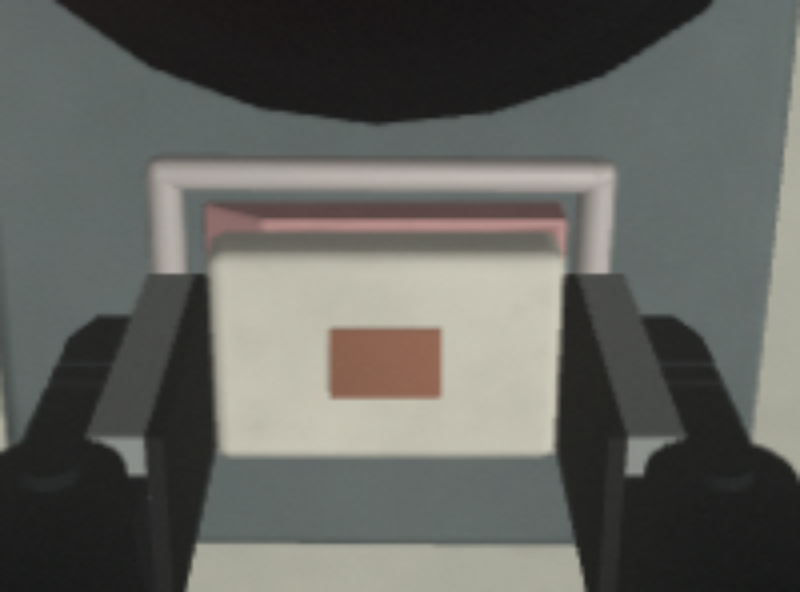

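View pics/s6.png

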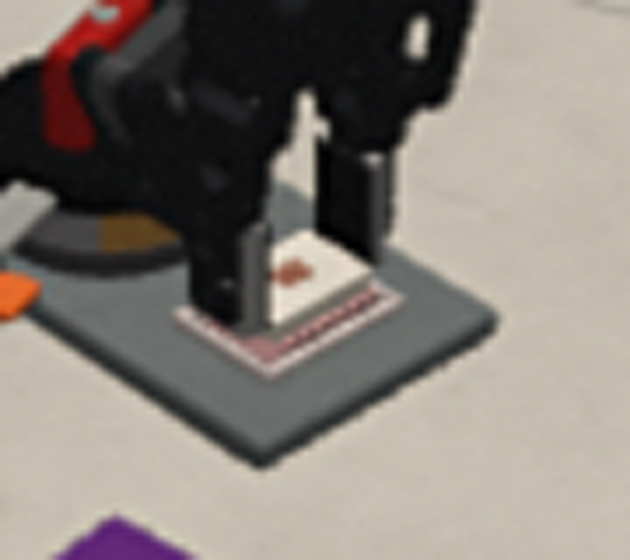

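The block sits inside the rim with clearance on all sides and 6 N at the expected floor height. Releasing.

Request:
{"api": "step_arm", "payload": {"commands": [{"gripper":0.05,"offset":[0,0,0],"turn":0},{"gripper":-0.1,"offset":[0,0,0],"turn":0},{"gripper":-0.3,"offset":[0,0,0],"turn":0},{"gripper":-0.35,"offset":[0,0,0],"turn":0},{"gripper":-0.35,"offset":[0,0,-0.01],"turn":0},{"gripper":-0.35,"offset":[0,0,-0.05],"turn":0},{"gripper":-0.35,"offset":[0,0,-0.1],"turn":0},{"gripper":-0.35,"offset":[0,0,-0.1],"turn":0}]}}

```text
clock: 8.8
position: [0.5419, -0.0251, 0.1255]
ee_rot: [[0.044, 0.999, 0.011], [0.999, -0.043, -0.002], [-0.001, 0.011, -1.0]]
force: [2.0, 0.0, 0.2]
opening: 0.0573
```

Run:
```python
from h import *
np.set_printoptions(precision=4,suppress=True)
s=observe();print(s['position'],s['force'],s['opening'],s['qpos'])
p=get_image('wrist');save(p,'w7.png')
for l,z in [('pocket',.012),('pink_block_mid',.0195),('knob_grip',.061),('keeper_tip',.029)]:
  for r in place_of(p,l)[:1]: print(l,np.round(r['xy'],1),round(r['confidence'],2),at(p,r['xy'],z))
p=get_image('scene');cv2.imwrite('pics/s7.png',cv2.resize(cv2.cvtColor(p['pixels'],cv2.COLOR_RGB2BGR)[230:310,270:360],None,fx=7,fy=7,interpolation=cv2.INTER_CUBIC))
```

```text
[ 0.5419 -0.0251  0.1255] [1.9683 0.0383 0.2458] 0.05734572742895114 [-0.1736  0.3931  1.7621  0.      0.975  -0.1301]
pink_block_mid [172.2 308. ] 0.64 [ 0.4294 -0.0763  0.0195]
knob_grip [302.9 132.3] 0.85 [0.5393 0.0502 0.061 ]
keeper_tip [195.7 167.5] 0.63 [0.4667 0.0309 0.029 ]
```

View pics/w7.png

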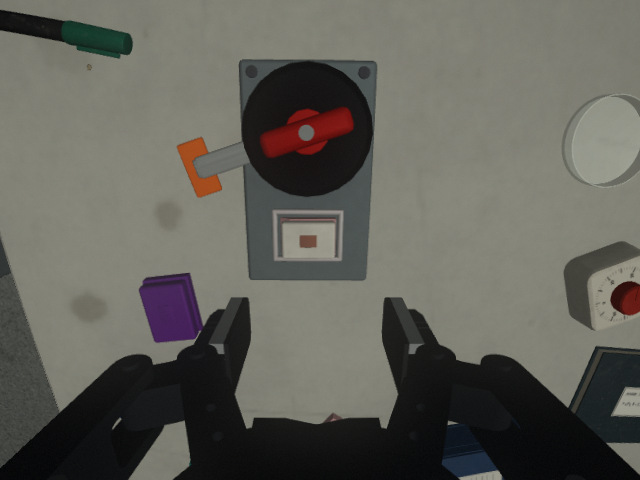

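View pics/s7.png

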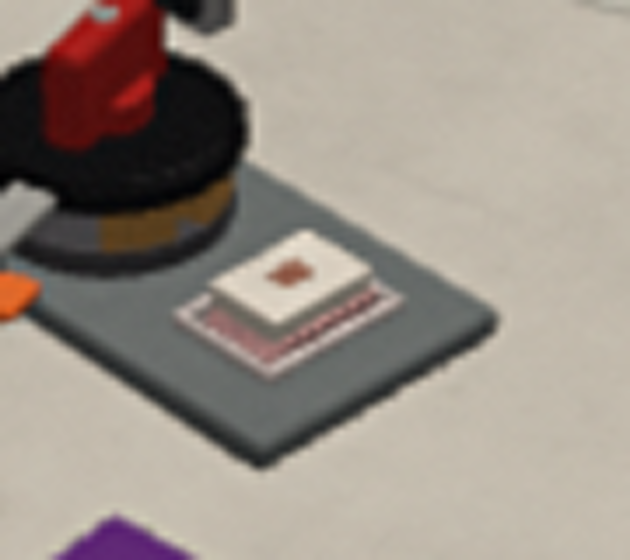

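The block lies flat inside the rim at (308,240). Next is the knob: hub disc centred near (307,129), wing from about (262,147) to (353,118), keeper at (200,167).

Run:
```python
from h import *
np.set_printoptions(precision=4,suppress=True)
p=get_image('wrist');s=observe()
im=p['pixels'].astype(int)
red=((im[...,0]>90)&(im[...,1]<60)&(im[...,2]<60)).astype(np.uint8);red[220:]=0;red[:,:230]=0;red[:,400:]=0
print(s['position'],red.sum())
c=im[100:165,235:380].astype(np.uint8)
cv2.imwrite('pics/k7.png',cv2.resize(cv2.cvtColor(c,cv2.COLOR_RGB2BGR),None,fx=5.5,fy=5.5,interpolation=cv2.INTER_CUBIC))
pb=place_of(p,'knob_grip')[0]
for q in [(242,129),(373,129),(307,61.5),(307,196)]: print(at(p,q,.045))
print('dot',at(p,(306.3,132),.077))
```

```text
[ 0.536  -0.0242  0.1177] 2510
[0.497  0.0547 0.045 ]
[0.5726 0.0514 0.045 ]
[0.5363 0.089  0.045 ]
[0.5326 0.0139 0.045 ]
dot [0.535  0.0517 0.077 ]
```

View pics/k7.png

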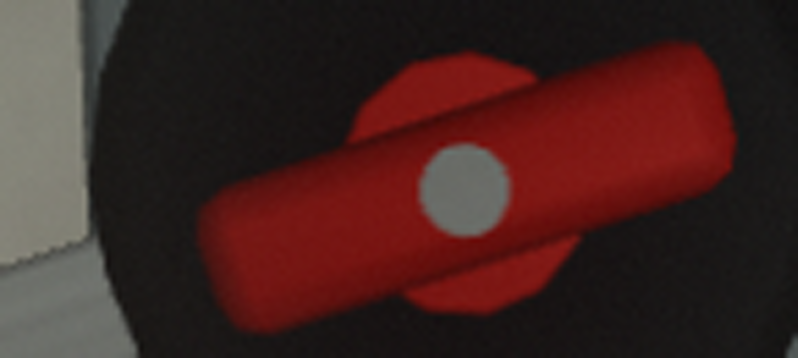

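Run:
```python
from h import *
np.set_printoptions(precision=4,suppress=True)
p=get_image('wrist');s=observe();print(s['position'],s['force'])
f=lambda x,y:((x+.5)/5.5+235-.5,(y+.5)/5.5+100-.5)
print('dot',at(p,f(464,190),.077))
for a,b in [((240,186),(660,45)),((290,330),(710,192))]:
  A,B=at(p,f(*a),.075),at(p,f(*b),.075); print(A,B,np.degrees(np.arctan2(*(B-A)[1::-1])))
gray=cv2.cvtColor(p['pixels'],cv2.COLOR_RGB2GRAY)
m=(gray<38).astype(np.uint8); im=p['pixels'].astype(int); m|=((im[...,0]>60)&(im[...,1]<50)&(im[...,2]<50)).astype(np.uint8)
m[250:]=0; m=cv2.morphologyEx(m,cv2.MORPH_OPEN,np.ones((5,5)))
m=cv2.morphologyEx(m,cv2.MORPH_CLOSE,np.ones((15,15)))
cs=[c for c in cv2.findContours(m,0,cv2.CHAIN_APPROX_NONE)[0] if cv2.contourArea(c)>4000]
for c in cs:
  w=np.array([at(p,q[0],.045)[:2] for q in c]); 
  # circle fit
  A=np.c_[2*w,np.ones(len(w))]; r=np.linalg.lstsq(A,(w**2).sum(1),rcond=None)[0]
  print('circle',r[:2],np.sqrt(r[2]+r[0]**2+r[1]**2),cv2.boundingRect(c))
```

```text
[ 0.5364 -0.0242  0.1179] [ 0.648  -0.1025 -0.3831]
dot [0.5414 0.0503 0.077 ]
[0.5212 0.0516 0.075 ] [0.5593 0.0621 0.075 ] 15.43905731888131
[0.5249 0.0385 0.075 ] [0.5637 0.0492 0.075 ] 15.432693496193464
circle [0.5412 0.0504] 0.03863041473541265 (251, 61, 135, 139)
```

Request:
{"api": "step_arm", "payload": {"commands": [{"gripper":-0.35,"offset":[0.02,0.0005,0],"turn":8},{"gripper":-0.35,"offset":[0.05,0.001,0],"turn":16},{"gripper":-0.35,"offset":[0.0748,0.0015,0],"turn":24},{"gripper":-0.35,"offset":[0.0748,0.0015,0],"turn":32},{"gripper":-0.35,"offset":[0.0748,0.0015,0],"turn":40},{"gripper":-0.35,"offset":[0.0748,0.0015,0],"turn":48},{"gripper":-0.35,"offset":[0.0748,0.0015,0],"turn":56},{"gripper":-0.35,"offset":[0.0748,0.0015,0],"turn":64}]}}

```text
clock: 10.05
position: [0.5415, 0.0504, 0.1182]
ee_rot: [[0.919, 0.394, -0.002], [0.394, -0.919, 0.0], [-0.001, -0.001, -1.0]]
force: [0.3, 0.5, -0.2]
opening: 0.0573
```

Request:
{"api": "step_arm", "payload": {"commands": [{"gripper":-0.35,"offset":[0,0,0],"turn":8},{"gripper":-0.35,"offset":[0,0,0.0],"turn":8},{"gripper":-0.35,"offset":[0,0,0.0],"turn":8},{"gripper":-0.35,"offset":[0,0,0.0],"turn":8}]}}

```text
clock: 10.45
position: [0.5418, 0.0503, 0.1187]
ee_rot: [[0.963, 0.27, -0.001], [0.27, -0.963, 0.0], [-0.001, -0.0, -1.0]]
force: [0.4, -0.2, -0.7]
opening: 0.0578
```

Run:
```python
from h import *
np.set_printoptions(precision=4,suppress=True)
p=get_image('wrist');save(p,'w8.png')
s=observe();print(s['position'],s['force'],s['opening'],s['qpos'][5]);print(s['ee_rot'])
```

```text
[0.5419 0.0503 0.1188] [-0.5689  0.9638  0.1032] 0.057659638021867125 1.2637537186743637
[[ 0.9631  0.2693 -0.0005]
 [ 0.2693 -0.9631  0.    ]
 [-0.0004 -0.0001 -1.    ]]
```

View pics/w8.png

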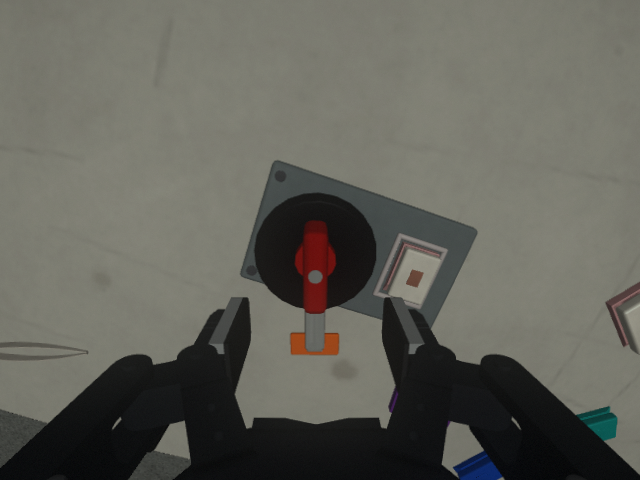

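The wing is vertical in view at (315,265), midway between the jaws. Descend and grip.

Request:
{"api": "step_arm", "payload": {"commands": [{"gripper":-0.35,"offset":[0,0,0.03],"turn":0},{"gripper":-0.2,"offset":[0,0,0.055],"turn":0},{"gripper":0.0,"offset":[0,0,0.066],"turn":0},{"gripper":0.2,"offset":[0,0,0.066],"turn":0},{"gripper":0.4,"offset":[0,0,0.066],"turn":0},{"gripper":0.6,"offset":[0,0,0.066],"turn":0},{"gripper":0.8,"offset":[0,0,0.066],"turn":0},{"gripper":0.9,"offset":[0,0,0.066],"turn":0}], "newtons": 40}}

```text
clock: 11.3
position: [0.5428, 0.051, 0.0542]
ee_rot: [[0.964, 0.267, 0.002], [0.267, -0.964, 0.001], [0.002, -0.0, -1.0]]
force: [-1.0, 5.2, 7.1]
opening: 0.0135
```

Request:
{"api": "step_arm", "payload": {"commands": [{"gripper":1,"offset":[0,0,0],"turn":0},{"gripper":1,"offset":[0,0,0],"turn":0},{"gripper":1,"offset":[0,0,0],"turn":0}], "newtons": 50}}

```text
clock: 11.6
position: [0.5428, 0.051, 0.0542]
ee_rot: [[0.964, 0.267, 0.002], [0.267, -0.964, 0.001], [0.002, -0.0, -1.0]]
force: [-2.1, 4.6, 7.6]
opening: 0.0128
```

```bash
cat > o.py <<'E'
from h import *
np.set_printoptions(precision=4,suppress=True)
s=observe();R=s['ee_rot']
print('t',s['clock'],s['position'],'F',s['force'],'M',s['wrist_torque'],'op',s['opening'],'jawdeg',np.degrees(np.arctan2(R[1,1],R[0,1])))
E
python3 o.py
```

```text
t 11.6 [0.5428 0.051  0.0542] F [-2.0535  4.5631  7.5918] M [0.7196 0.1759 0.0402] op 0.012835356294250365 jawdeg -74.50756765337921
```

Request:
{"api": "step_arm", "payload": {"commands": [{"gripper":1,"offset":[0,0,-0.003],"turn":0},{"gripper":1,"offset":[0,0,-0.006],"turn":0},{"gripper":1,"offset":[0,0,-0.009],"turn":0},{"gripper":1,"offset":[0,0,-0.012],"turn":0},{"gripper":1,"offset":[0,0,-0.012],"turn":0},{"gripper":1,"offset":[0,0,-0.012],"turn":0}]}}

```text
clock: 12.2
position: [0.5427, 0.051, 0.065]
ee_rot: [[0.964, 0.267, 0.002], [0.267, -0.964, 0.001], [0.002, -0.001, -1.0]]
force: [2.2, 5.1, -7.7]
opening: 0.0133
```

```bash
python3 o.py
```

```text
t 12.2 [0.5427 0.051  0.065 ] F [ 2.1642  5.0806 -7.6618] M [ 0.6947 -0.4744 -0.0099] op 0.013293845369900617 jawdeg -74.51186007578744
```

Request:
{"api": "step_arm", "payload": {"commands": [{"gripper":1,"offset":[0,0,0],"turn":-1.5},{"gripper":1,"offset":[0,0,0],"turn":-3},{"gripper":1,"offset":[0,0,0],"turn":-4.5},{"gripper":1,"offset":[0,0,0],"turn":-6}]}}

```text
clock: 12.6
position: [0.5426, 0.0512, 0.0649]
ee_rot: [[0.93, 0.367, 0.001], [0.367, -0.93, 0.001], [0.002, -0.001, -1.0]]
force: [2.3, 6.2, -6.8]
opening: 0.0134
```

```bash
python3 o.py
python3 - <<'E'
from h import *
p=get_image('side');cv2.imwrite('pics/sd9.png',cv2.resize(cv2.cvtColor(p['pixels'],cv2.COLOR_RGB2BGR)[220:320,250:370],None,fx=6,fy=6,interpolation=cv2.INTER_CUBIC))
E
```

```text
t 12.6 [0.5426 0.0512 0.0649] F [ 2.306   6.22   -6.7541] M [ 0.8624 -0.4609 -0.0478] op 0.013446147710402982 jawdeg -68.46174575224869
```

View pics/sd9.png

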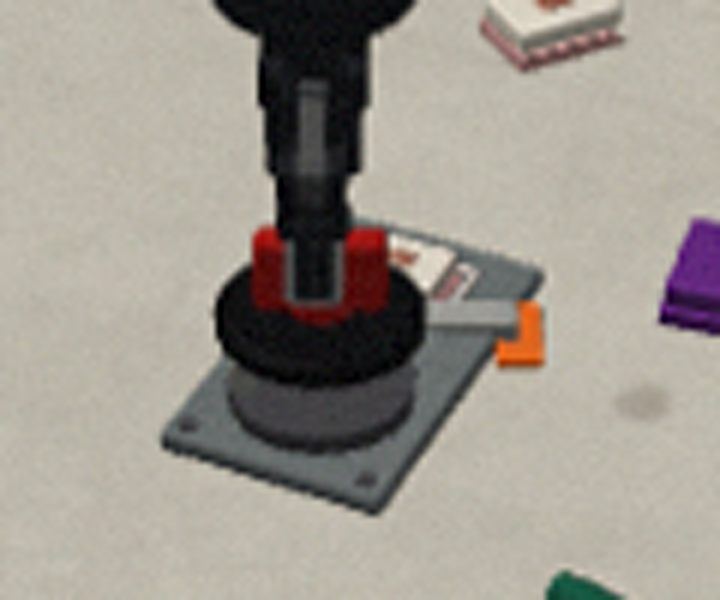

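The knob is clearly lifted, the keeper clears the plate and the torque is near zero. Swing to just short of 0.83 rad, easing the side force.

Request:
{"api": "step_arm", "payload": {"commands": [{"gripper":1,"offset":[0.0008,-0.0007,0],"turn":-6},{"gripper":1,"offset":[0.0008,-0.0007,0],"turn":-12},{"gripper":1,"offset":[0.0008,-0.0007,0],"turn":-18},{"gripper":1,"offset":[0.0008,-0.0007,0],"turn":-24},{"gripper":1,"offset":[0.0008,-0.0007,0],"turn":-30},{"gripper":1,"offset":[0.0008,-0.0007,0],"turn":-36},{"gripper":1,"offset":[0.0008,-0.0007,0],"turn":-42},{"gripper":1,"offset":[0.0008,-0.0007,0],"turn":-42}]}}

```text
clock: 13.45
position: [0.5416, 0.0524, 0.0645]
ee_rot: [[0.444, 0.896, -0.001], [0.896, -0.444, 0.002], [0.001, -0.002, -1.0]]
force: [0.1, 6.2, -7.7]
opening: 0.0129
```

```bash
python3 o.py
```

```text
t 13.45 [0.5416 0.0524 0.0645] F [ 0.0803  6.1955 -7.6519] M [ 1.0227 -0.2398 -0.0259] op 0.012893621465121753 jawdeg -26.35529653208888
```

Request:
{"api": "step_arm", "payload": {"commands": [{"gripper":1,"offset":[0,0,0.001],"turn":0},{"gripper":1,"offset":[0,0,0.002],"turn":0},{"gripper":1,"offset":[0,0,0.003],"turn":0},{"gripper":1,"offset":[0,0,0.003],"turn":0}]}}

```text
clock: 13.85
position: [0.5417, 0.0524, 0.0621]
ee_rot: [[0.447, 0.895, -0.001], [0.895, -0.447, 0.002], [0.001, -0.002, -1.0]]
force: [-2.3, 6.4, -0.1]
opening: 0.013
```

```bash
python3 o.py
```

```text
t 13.85 [0.5417 0.0524 0.0621] F [-2.3399  6.4345 -0.0607] M [1.0279 0.0832 0.017 ] op 0.012971145844295621 jawdeg -26.52442245079558
```

Request:
{"api": "step_arm", "payload": {"commands": [{"gripper":1,"offset":[0,0,0.001],"turn":0},{"gripper":1,"offset":[0,0,0.001],"turn":-1},{"gripper":1,"offset":[0,0,0.001],"turn":-2},{"gripper":1,"offset":[0,0,0.001],"turn":-2}]}}

```text
clock: 14.25
position: [0.5417, 0.0525, 0.0617]
ee_rot: [[0.415, 0.91, -0.001], [0.91, -0.415, 0.002], [0.001, -0.002, -1.0]]
force: [-3.1, 7.0, 6.0]
opening: 0.013
```

Request:
{"api": "step_arm", "payload": {"commands": [{"gripper":1,"offset":[0,0,0],"turn":-1},{"gripper":1,"offset":[0,0,0],"turn":-2}]}}

```text
clock: 14.45
position: [0.5416, 0.0526, 0.0617]
ee_rot: [[0.383, 0.924, -0.001], [0.924, -0.383, 0.002], [0.001, -0.002, -1.0]]
force: [-3.5, 7.4, 6.7]
opening: 0.013
```

```bash
python3 o.py
```

```text
t 14.45 [0.5416 0.0526 0.0617] F [-3.4827  7.3881  6.7187] M [ 1.1637  0.4888 -0.2534] op 0.013030340457309423 jawdeg -22.515745726672396
```

Request:
{"api": "step_arm", "payload": {"commands": [{"gripper":1,"offset":[0,0,0],"turn":-1},{"gripper":1,"offset":[0,0,0],"turn":-2}]}}

```text
clock: 14.65
position: [0.5415, 0.0526, 0.0617]
ee_rot: [[0.351, 0.937, -0.001], [0.937, -0.351, 0.002], [0.002, -0.002, -1.0]]
force: [-3.2, 7.0, 5.9]
opening: 0.0133
```

Request:
{"api": "step_arm", "payload": {"commands": [{"gripper":1,"offset":[0,0,0],"turn":-1},{"gripper":1,"offset":[0,0,0],"turn":-2}]}}

```text
clock: 14.85
position: [0.5414, 0.0526, 0.0617]
ee_rot: [[0.318, 0.948, -0.001], [0.948, -0.318, 0.002], [0.002, -0.002, -1.0]]
force: [-3.3, 7.8, 6.3]
opening: 0.0134
```

Request:
{"api": "step_arm", "payload": {"commands": [{"gripper":1,"offset":[0,0,0],"turn":-1},{"gripper":1,"offset":[0,0,0],"turn":-2}]}}

```text
clock: 15.05
position: [0.5413, 0.0526, 0.0617]
ee_rot: [[0.284, 0.959, -0.001], [0.959, -0.284, 0.002], [0.002, -0.002, -1.0]]
force: [-3.7, 7.7, 5.5]
opening: 0.0129
```

Request:
{"api": "step_arm", "payload": {"commands": [{"gripper":1,"offset":[0,0,0],"turn":-1},{"gripper":1,"offset":[0,0,0],"turn":-2}]}}

```text
clock: 15.25
position: [0.5413, 0.0526, 0.0617]
ee_rot: [[0.251, 0.968, -0.002], [0.968, -0.251, 0.002], [0.002, -0.002, -1.0]]
force: [-2.8, 7.8, 6.6]
opening: 0.0132
```

Request:
{"api": "step_arm", "payload": {"commands": [{"gripper":1,"offset":[0,0,0],"turn":-1},{"gripper":1,"offset":[0,0,0],"turn":-2}]}}

```text
clock: 15.45
position: [0.5412, 0.0527, 0.0617]
ee_rot: [[0.217, 0.976, -0.002], [0.976, -0.217, 0.002], [0.002, -0.002, -1.0]]
force: [-4.6, 8.1, 6.4]
opening: 0.0127
```

Request:
{"api": "step_arm", "payload": {"commands": [{"gripper":1,"offset":[0,0,0],"turn":-1},{"gripper":1,"offset":[0,0,0],"turn":-2}]}}

```text
clock: 15.65
position: [0.5411, 0.0527, 0.0617]
ee_rot: [[0.183, 0.983, -0.002], [0.983, -0.183, 0.002], [0.002, -0.002, -1.0]]
force: [-3.5, 8.7, 7.3]
opening: 0.0131
```

Request:
{"api": "step_arm", "payload": {"commands": [{"gripper":1,"offset":[0.0005,-0.0003,0],"turn":-1},{"gripper":1,"offset":[0.0008,-0.0004,0],"turn":-2}]}}

```text
clock: 15.85
position: [0.5411, 0.0528, 0.0617]
ee_rot: [[0.148, 0.989, -0.001], [0.989, -0.148, 0.001], [0.001, -0.002, -1.0]]
force: [-4.4, 3.1, 7.3]
opening: 0.0128
```

Good, the side force fell.

Request:
{"api": "step_arm", "payload": {"commands": [{"gripper":1,"offset":[0,-0.0003,0],"turn":-1},{"gripper":1,"offset":[0,-0.0005,0],"turn":-2}]}}

```text
clock: 16.05
position: [0.541, 0.0528, 0.0617]
ee_rot: [[0.113, 0.994, -0.001], [0.994, -0.113, 0.001], [0.001, -0.001, -1.0]]
force: [-2.6, 3.0, 6.0]
opening: 0.0132
```

Request:
{"api": "step_arm", "payload": {"commands": [{"gripper":1,"offset":[0,0,0],"turn":-1},{"gripper":1,"offset":[0,0,0],"turn":-2}]}}

```text
clock: 16.25
position: [0.5409, 0.0528, 0.0617]
ee_rot: [[0.078, 0.997, -0.001], [0.997, -0.078, 0.001], [0.001, -0.001, -1.0]]
force: [-3.8, 4.6, 5.3]
opening: 0.0128
```

Request:
{"api": "step_arm", "payload": {"commands": [{"gripper":1,"offset":[0,0,0],"turn":-1},{"gripper":1,"offset":[0,0,0],"turn":-2}]}}

```text
clock: 16.45
position: [0.5408, 0.0528, 0.0617]
ee_rot: [[0.044, 0.999, -0.001], [0.999, -0.044, 0.001], [0.001, -0.001, -1.0]]
force: [-4.2, 3.8, 5.4]
opening: 0.0132
```

Request:
{"api": "step_arm", "payload": {"commands": [{"gripper":1,"offset":[0,0,0],"turn":-1},{"gripper":1,"offset":[0,0,0],"turn":-2}]}}

```text
clock: 16.65
position: [0.5407, 0.0528, 0.0617]
ee_rot: [[0.009, 1.0, -0.001], [1.0, -0.009, 0.001], [0.001, -0.001, -1.0]]
force: [-4.4, 3.5, 5.7]
opening: 0.0129
```

Request:
{"api": "step_arm", "payload": {"commands": [{"gripper":1,"offset":[0,0,0],"turn":-1},{"gripper":1,"offset":[0,0,0],"turn":-2}]}}

```text
clock: 16.85
position: [0.5407, 0.0528, 0.0617]
ee_rot: [[-0.026, 1.0, -0.001], [1.0, 0.026, 0.001], [0.001, -0.001, -1.0]]
force: [-4.4, 2.8, 5.8]
opening: 0.0134
```

Request:
{"api": "step_arm", "payload": {"commands": [{"gripper":1,"offset":[0,0,0],"turn":-1},{"gripper":1,"offset":[0,0,0],"turn":-2}]}}

```text
clock: 17.05
position: [0.5406, 0.0528, 0.0617]
ee_rot: [[-0.061, 0.998, -0.002], [0.998, 0.061, 0.001], [0.001, -0.002, -1.0]]
force: [-4.9, 3.8, 7.3]
opening: 0.0134
```

Request:
{"api": "step_arm", "payload": {"commands": [{"gripper":1,"offset":[0,0,0],"turn":-1},{"gripper":1,"offset":[0,0,0],"turn":-2}]}}

```text
clock: 17.25
position: [0.5405, 0.0528, 0.0617]
ee_rot: [[-0.096, 0.995, -0.002], [0.995, 0.096, 0.001], [0.001, -0.002, -1.0]]
force: [-4.2, 4.2, 5.7]
opening: 0.0133
```

```bash
python3 o.py
```

```text
t 17.25 [0.5405 0.0528 0.0617] F [-4.239   4.2169  5.6524] M [ 0.6834  0.5922 -0.2704] op 0.013272933199313034 jawdeg 5.5040188459293615
```

Request:
{"api": "step_arm", "payload": {"commands": [{"gripper":1,"offset":[0,-0.0003,0],"turn":-1},{"gripper":1,"offset":[0,-0.0003,0],"turn":-2}]}}

```text
clock: 17.45
position: [0.5404, 0.0528, 0.0616]
ee_rot: [[-0.131, 0.991, -0.001], [0.991, 0.131, 0.001], [0.001, -0.001, -1.0]]
force: [-3.4, 3.4, 4.8]
opening: 0.013
```

Request:
{"api": "step_arm", "payload": {"commands": [{"gripper":1,"offset":[0,0,0],"turn":-1},{"gripper":1,"offset":[0,0,0],"turn":-2}]}}

```text
clock: 17.65
position: [0.5403, 0.0528, 0.0614]
ee_rot: [[-0.165, 0.986, -0.002], [0.986, 0.165, 0.001], [0.001, -0.001, -1.0]]
force: [-3.8, 2.8, 1.9]
opening: 0.0129
```

Force falling; pause without turning to feel.

Request:
{"api": "step_arm", "payload": {"commands": [{"gripper":1,"offset":[0,0,0],"turn":0},{"gripper":1,"offset":[0,0,0.0005],"turn":0}]}}

```text
clock: 17.85
position: [0.5404, 0.0528, 0.0609]
ee_rot: [[-0.165, 0.986, -0.002], [0.986, 0.165, 0.001], [0.001, -0.001, -1.0]]
force: [-4.7, 4.9, 6.8]
opening: 0.0131
```

```bash
python3 o.py
```

```text
t 17.85 [0.5404 0.0528 0.0609] F [-4.735   4.8567  6.8246] M [ 0.7544  0.5696 -0.0659] op 0.01309163256963237 jawdeg 9.474809171428276
```

Request:
{"api": "step_arm", "payload": {"commands": [{"gripper":1,"offset":[0,0,0],"turn":-0.5},{"gripper":1,"offset":[0,0,0],"turn":-1}]}}

```text
clock: 18.05
position: [0.5403, 0.0526, 0.0603]
ee_rot: [[-0.183, 0.983, -0.002], [0.983, 0.183, 0.001], [0.001, -0.001, -1.0]]
force: [-1.4, 3.8, -5.9]
opening: 0.0128
```

```bash
python3 o.py
```

```text
t 18.05 [0.5403 0.0526 0.0603] F [-1.4198  3.763  -5.9446] M [0.8657 0.1477 0.1274] op 0.012807751133614289 jawdeg 10.519791979052318
```

The support is gone (−5.9 N, z 1.4 mm lower), so the pins are in the notch. Lower without turning.

Request:
{"api": "step_arm", "payload": {"commands": [{"gripper":1,"offset":[0,0,0.001],"turn":0},{"gripper":1,"offset":[0,0,0.002],"turn":0},{"gripper":1,"offset":[0,0,0.002],"turn":0}]}}

```text
clock: 18.35
position: [0.5404, 0.0527, 0.0581]
ee_rot: [[-0.183, 0.983, -0.002], [0.983, 0.183, 0.001], [0.001, -0.002, -1.0]]
force: [-1.7, 5.7, -3.6]
opening: 0.013
```

```bash
python3 o.py
```

```text
t 18.35 [0.5404 0.0527 0.0581] F [-1.7108  5.6809 -3.6337] M [0.9535 0.2525 0.2849] op 0.012956055334104091 jawdeg 10.529922404693975
```

The notch wants the knob slightly farther CCW (+0.28 Nm), so I ease that way while lowering.

Request:
{"api": "step_arm", "payload": {"commands": [{"gripper":1,"offset":[0.0004,0,0.0],"turn":-0.8},{"gripper":1,"offset":[0.0004,0,0.001],"turn":-0.8},{"gripper":1,"offset":[0.0004,0,0.002],"turn":-0.8},{"gripper":1,"offset":[0.0004,0,0.003],"turn":-0.8},{"gripper":1,"offset":[0.0004,0,0.003],"turn":-0.8}]}}

```text
clock: 18.85
position: [0.5404, 0.0527, 0.055]
ee_rot: [[-0.196, 0.981, -0.002], [0.981, 0.196, 0.0], [0.001, -0.002, -1.0]]
force: [-2.6, 4.2, -3.8]
opening: 0.0129
```

```bash
python3 o.py
```

```text
t 18.85 [0.5404 0.0527 0.055 ] F [-2.56    4.1514 -3.8095] M [0.7043 0.3931 0.1987] op 0.01287962787152733 jawdeg 11.295087508206135
```

Request:
{"api": "step_arm", "payload": {"commands": [{"gripper":0.5,"offset":[0,0,0],"turn":0},{"gripper":0.2,"offset":[0,0,0],"turn":0},{"gripper":0.0,"offset":[0,0,0],"turn":0},{"gripper":-0.1,"offset":[0,0,0],"turn":0},{"gripper":-0.1,"offset":[0,0,-0.02],"turn":0},{"gripper":-0.1,"offset":[0,0,-0.06],"turn":0},{"gripper":-0.1,"offset":[-0.04,0,-0.1],"turn":0},{"gripper":-0.1,"offset":[-0.07,0,-0.1],"turn":0}]}}

```text
clock: 19.65
position: [0.5586, -0.0168, 0.1603]
ee_rot: [[-0.198, 0.98, 0.009], [0.98, 0.198, -0.001], [-0.003, 0.008, -1.0]]
force: [1.1, 0.3, -0.2]
opening: 0.0468
```

Request:
{"api": "step_arm", "payload": {"commands": [{"gripper":-0.1,"offset":[0,0,0],"turn":0},{"gripper":-0.1,"offset":[0,0,0],"turn":0},{"gripper":-0.1,"offset":[0,0,0],"turn":0}]}}

```text
clock: 19.95
position: [0.5541, -0.0154, 0.1548]
ee_rot: [[-0.196, 0.981, -0.002], [0.981, 0.196, 0.001], [0.001, -0.002, -1.0]]
force: [-0.2, -0.4, 0.4]
opening: 0.0467
```

```bash
python3 o.py
python3 - <<'E'
from h import *
np.set_printoptions(precision=4,suppress=True)
p=get_image('wrist');save(p,'w10.png')
for l,z in [('knob_grip',.061),('keeper_tip',.029)]:
  for r in place_of(p,l)[:1]: print(l,np.round(r['xy'],1),round(r['confidence'],2),at(p,r['xy'],z))
p=get_image('side');cv2.imwrite('pics/sd10.png',cv2.resize(cv2.cvtColor(p['pixels'],cv2.COLOR_RGB2BGR)[220:320,250:370],None,fx=6,fy=6,interpolation=cv2.INTER_CUBIC))
p=get_image('scene');cv2.imwrite('pics/sc10.png',cv2.resize(cv2.cvtColor(p['pixels'],cv2.COLOR_RGB2BGR)[210:310,240:360],None,fx=6,fy=6,interpolation=cv2.INTER_CUBIC))
E
```

```text
t 19.95 [ 0.5541 -0.0154  0.1548] F [-0.166  -0.3636  0.4163] M [ 0.0275  0.0103 -0.0059] op 0.046737739538255184 jawdeg 11.294097881770261
knob_grip [311. 146.] 0.89 [0.5385 0.049  0.061 ]
keeper_tip [314.7 240.8] 0.87 [ 0.5551 -0.0229  0.029 ]
```

View pics/w10.png

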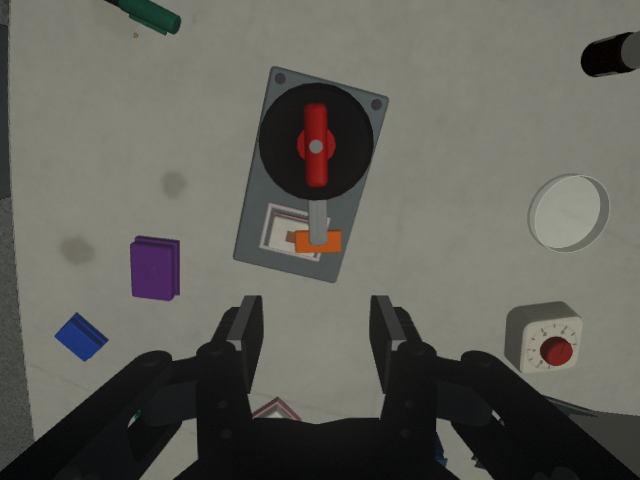

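View pics/sd10.png

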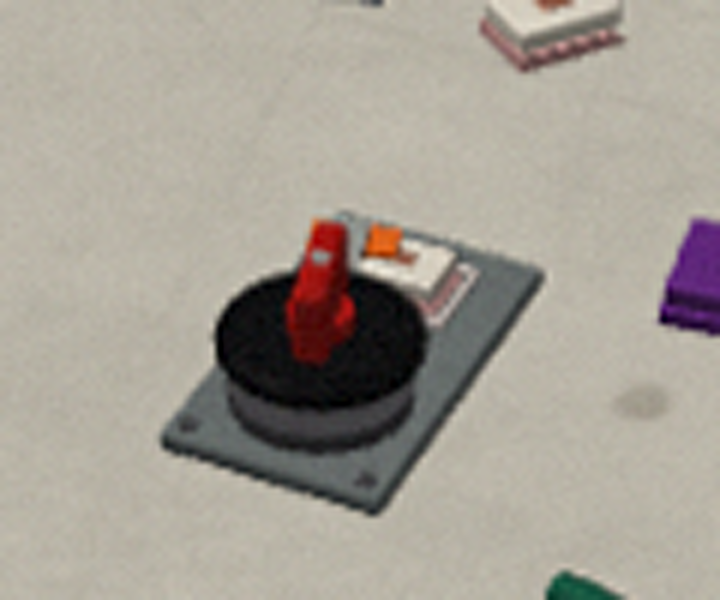

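View pics/sc10.png

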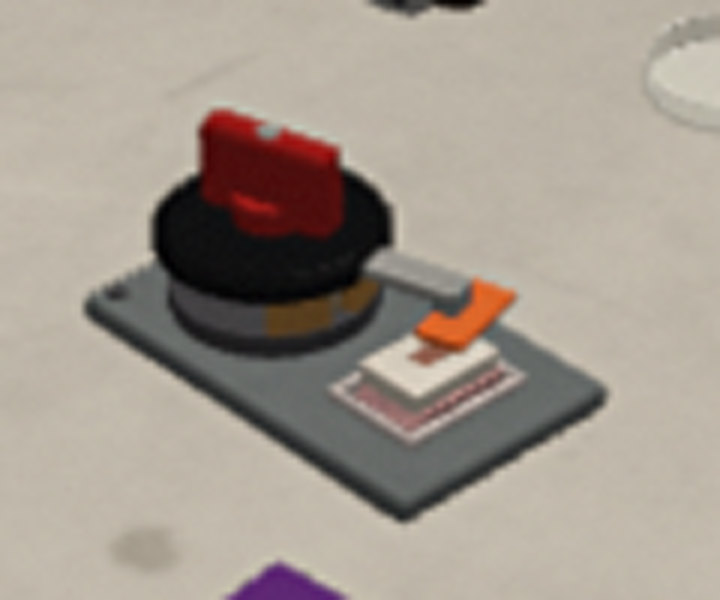

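The keeper now lies over the block, plate at (318,242) in the wrist view. To confirm it is fully down, I compare the hub height with the first pictures.

Run:
```python
from h import *
np.set_printoptions(precision=2,suppress=True)
for c in ['side','scene']:
    p=get_image(c); a=p['pixels'].astype(int); b=cv2.cvtColor(cv2.imread(f'pics/{c}0.png'),cv2.COLOR_BGR2RGB).astype(int)
    def dark(im):
        m=(im.max(2)<45).astype(np.uint8); y0,y1,x0,x1=(262,310,280,325) if c=='side' else (225,275,262,308)
        m=m[y0:y1,x0:x1]; n,l,st,_=cv2.connectedComponentsWithStats(m); i=1+st[1:,4].argmax(); k=(l==i)
        # bottom edge of hub disc in each column, left/right ext
        cols=np.where(k.any(0))[0]; bot=[np.where(k[:,q])[0].max()+y0 for q in cols]
        return cols.min()+x0,cols.max()+x0,np.sort(bot)[-12:]
    print(c,'before',dark(b),'now',dark(a))
    print(' proj axis pts z .045/.053',proj(p,[[.5413,.0504,.045],[.5413,.0504,.053],[.5413,.0504,.077],[.5413,.0504,.085]]))
    y,x=(225,250)if c=='side' else (215,255)
    J=np.hstack([b[y:y+75,x:x+65],a[y:y+75,x:x+65]]).astype(np.uint8)
    cv2.imwrite(f'pics/cmp_{c}.png',cv2.resize(cv2.cvtColor(J,cv2.COLOR_RGB2BGR),None,fx=6,fy=6,interpolation=cv2.INTER_CUBIC))
```

```text
side before (np.int64(286), np.int64(320), array([287, 287, 287, 287, 287, 288, 288, 288, 288, 288, 288, 288])) now (np.int64(286), np.int64(320), array([287, 287, 287, 287, 287, 287, 287, 287, 288, 288, 288, 288]))
 proj axis pts z .045/.053 [[302.45 273.2 ]
 [302.44 270.37]
 [302.42 261.77]
 [302.41 258.85]]
scene before (np.int64(266), np.int64(304), array([260, 260, 260, 260, 260, 260, 260, 260, 260, 260, 260, 260])) now (np.int64(266), np.int64(304), array([259, 259, 260, 260, 260, 260, 260, 260, 260, 260, 260, 260]))
 proj axis pts z .045/.053 [[285.69 245.47]
 [285.56 242.07]
 [285.19 231.71]
 [285.06 228.21]]
```

View pics/cmp_scene.png

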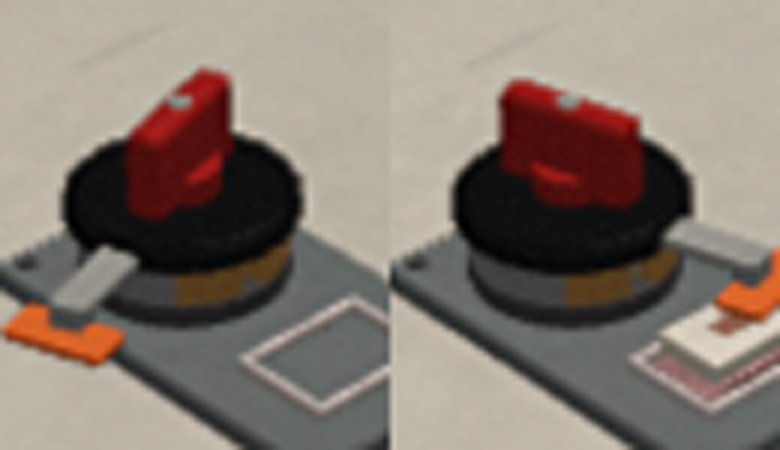

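Run:
```python
from h import *
for c,cols in [('side',range(288,318)),('scene',range(272,296))]:
    b=cv2.cvtColor(cv2.imread(f'pics/{c}0.png'),cv2.COLOR_BGR2GRAY).astype(float)
    D=[];H=[]
    for k in range(4):
        p=get_image(c);a=cv2.cvtColor(p['pixels'],cv2.COLOR_RGB2GRAY).astype(float)
        def edge(im,x):
            y0=(280 if c=='side' else 252); col=im[y0:y0+14,x]
            g=np.clip(np.diff(col),0,None); i=g.argmax(); s=slice(max(i-2,0),i+3); w=g[s]; return y0+(np.arange(len(g))[s]*w).sum()/w.sum()
        D.append(np.median([edge(a,x)-edge(b,x) for x in cols if c=='side' or x>276]))
        if k==0:
            for im,n in [(b,'before'),(a,'now')]:
                x,y=(303,262) if c=='side' else (285,232)
                w=np.clip(im[y-5:y+6,x-5:x+6]-90,0,None); yy,xx=np.mgrid[y-5:y+6,x-5:x+6]
                print(c,n,'dot',(w*xx).sum()/w.sum(),(w*yy).sum()/w.sum(),w.max())
    print(c,'hub bottom edge shift px',D)
```

```text
side before dot 301.1946676406136 258.92403214024836 96.0
side now dot 300.56906077348066 259.96906077348063 96.0
side hub bottom edge shift px [np.float64(-0.036905855473889915), np.float64(-0.030109026369160574), np.float64(-0.020747950819668404), np.float64(-0.015804269882664812)]
scene before dot 282.3227045716481 229.0560891279293 96.0
scene now dot 285.71457952468006 228.8196983546618 100.0
scene hub bottom edge shift px [np.float64(0.017543859649094884), np.float64(0.021264367816058893), np.float64(0.002337814143743344), np.float64(0.01842105263153826)]
```

The hub edge shift is under 0.04 px (about 0.1 mm), so the knob is fully down. Handing in.

```bash
python3 -c "
from rig import *
print(close_job())"
```

```text
the job is handed in; nothing more can be done
None
```

The block is loaded and locked: I put the smaller pink-cassette block in the pocket and swung the keeper over it. The knob is fully down in the keeper notch, and I handed in at about 21 s of the 58 s allowed.

- **Loading:** I gripped the block by its wax and lowered it cassette down. It met the floor at the expected height with about 6 N. It lies flat inside the rim in both the wrist and scene pictures.
- **Finding the notch:** I lifted the knob about 11 mm, turned it counter-clockwise, then felt along the track in 2° steps. The pins dropped in at roughly 1.47 rad. Turning torque stayed below about 0.3 Nm in every reading I took, and I turned only 0.8° more, in the direction the notch was pushing.
- **Final checks:** In both fixed cameras the hub's lower edge is within 0.04 px (about 0.1 mm) of where it was at the start. The orange keeper plate is over the block, and the gripper is clear and reads no force. I moved nothing else.
- **Disagreements:** The networks' knob and pocket positions differed from my fits by up to about 6 mm, so I used the image edges. The grey dot I tried as a second height check was not a usable reading, because the red wing filled its window.

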